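# Sort four mixed-up culture dishes via the colony counter

### The job

The four culture dishes are all on the wrong stands: rearrange them, one at a time, so that every dish stands flat in the middle of the stand of its own colour. The only free spot for parking a dish on the way is the lit window of the colony counter: never put a dish on the bench or on another dish, and clear the window again by the end. Set each dish down gently instead of dropping it, do not knock dishes together, and leave the glass flask alone.

Things in the scene. Friction and masses are not known exactly. Their poses are not given: they have to be found in the camera images.
- dish_red: Closed round culture dish with a solid flat clear lid fixed on, filled with red medium with a few cream dots on it: a plain upright cylinder 56 mm in diameter and 20 mm high, 30 to 65 g, loose. Grip it across its diameter by the side wall. Origin: centre of its underside; z up. At the start it stands near the middle (within 5 mm) of a stand of another colour.
- dish_yellow: Closed round culture dish with a solid flat clear lid fixed on, filled with yellow medium with a few cream dots on it: a plain upright cylinder 56 mm in diameter and 20 mm high, 30 to 65 g, loose. Grip it across its diameter by the side wall. Origin: centre of its underside; z up. At the start it stands near the middle (within 5 mm) of a stand of another colour.
- dish_green: Closed round culture dish with a solid flat clear lid fixed on, filled with green medium with a few cream dots on it: a plain upright cylinder 56 mm in diameter and 20 mm high, 30 to 65 g, loose. Grip it across its diameter by the side wall. Origin: centre of its underside; z up. At the start it stands near the middle (within 5 mm) of a stand of another colour.
- dish_blue: Closed round culture dish with a solid flat clear lid fixed on, filled with blue medium with a few cream dots on it: a plain upright cylinder 56 mm in diameter and 20 mm high, 30 to 65 g, loose. Grip it across its diameter by the side wall. Origin: centre of its underside; z up. At the start it stands near the middle (within 5 mm) of a stand of another colour.
- stand_red: Solid red disc lying on the bench, 96 mm in diameter and 14 mm high, flat on top, fixed. Origin: centre of its underside, on the bench (z = 0); z up, so the top surface is 14 mm above the origin. The red dish belongs on the middle of its top.
- stand_yellow: Solid yellow disc lying on the bench, 96 mm in diameter and 14 mm high, flat on top, fixed. Origin: centre of its underside, on the bench (z = 0); z up, so the top surface is 14 mm above the origin. The yellow dish belongs on the middle of its top.
- stand_green: Solid green disc lying on the bench, 96 mm in diameter and 14 mm high, flat on top, fixed. Origin: centre of its underside, on the bench (z = 0); z up, so the top surface is 14 mm above the origin. The green dish belongs on the middle of its top.
- stand_blue: Solid blue disc lying on the bench, 96 mm in diameter and 14 mm high, flat on top, fixed. Origin: centre of its underside, on the bench (z = 0); z up, so the top surface is 14 mm above the origin. The blue dish belongs on the middle of its top.
- window (a point): Centre of the lit cream-white round window, flat, 110 mm across, dark-ringed, empty at the start, on the colony counter (fixed white box, top 60 mm above the bench). The point lies on its surface, 62 mm above the bench. From it, along its own axes, the box spans x -90 to +160 and y -140 to +140 mm; a magnifier up to 190 mm above the bench stands at the far left, past x = +145.
- flask: Bystander: small stoppered conical glass flask, 62 mm wide at the foot and 97 mm high, 0.12 kg, loose on the bench to the left of the counter. Origin: centre of its underside. The other bystanders in the dishes' working area are lower than 50 mm.

How it is judged:
By the outcome, as a careful person would: the job done as asked, in the order asked, and still so for the second after the job is handed in, with the robot touching nothing.
It also fails if it takes over 134 s, if anything falls off the work surface, if the arm or the gripper's body presses on something with over 40 N, if the wrist force passes 120 N, or if a joint passes its speed limit or range.

### The arm

A 6-joint arm with a two-finger parallel gripper is mounted at the origin on the work surface. World frame = base frame: x ahead of the robot, y to its left, z up, the work surface at z = 0. Lengths are in m, angles in rad, forces in N, time in s.
With the tool pointing down it reaches from about 0.375 to 0.825 m from the base axis. Payload 5.5 kg.
Tool frame: the origin (TCP) lies midway between the tips of the shut fingers; the grasp point (between the pads) lies 19 mm behind it; z points along the fingers, y is the direction in which the jaws open and shut (so a half turn about z gives the same grasp; the last joint's range is limited). The gripper opens to 85 mm and grips with 20 to 120 N. Pads are 22 mm wide; open, the fingers measure 114 mm over their backs; the gripper's body (76 mm by 85 mm) begins 54 mm behind the grasp point. The pads swing forward as they close: fully open they stand 13 mm farther back than shut.
Start: joints at [1.33, 0.314, -0.047, 1.21, 0, 1.571], TCP at [0.143, 0.583, 0.231] pointing down, gripper open.
Joint ranges: [-2.67, 2.67], [-0.69, 1.73], [-1.03, 1.25], [-2.08, 2.16], [-1.42, 1.45], [-3.14, 3.14]. Speed limits (rad/s): [2.39, 2.39, 3.01, 3.14, 3.14, 3.14].

### API

Orientations are given as a 3x3 rotation matrix whose columns are the frame's x, y, z axes.
In Python, from bench import r gives the robot as it stands.
- The arm moves only by the tool drive_tool, never from a script. Its argument "series" is a list of rows, each a list of 7 numbers: the turn, a rotation vector about the world's x, y, z in degrees, then the shift along the world's x, y, z in cm, then the opening in per cent of the stroke, from 0 (shut) to 100 (fully open). In form: [[rx, ry, rz, dx, dy, dz, jaw], ...]. A call has 1 to 10 rows; each row shifts and turns the commanded pose from where the row before left it; what a row does not reach is not made up. A row lasts 1/10 s, in which the tool goes at most 50 mm and 8.59 degrees, less where a joint would pass 70% of its speed; a pose out of reach is approached as far as the arm can. A call is refused whole if a number of a shift passes 5 or a number of a turn 8.59, either way. A call with a gripper value outside its range is refused whole. The fingers move at their own pace and stop on an object; "grip_force" is the grip in N (left out, the last holds). Time passes only in rows, so rows that do not move let the fingers close. It gives the time, the measured TCP pose, the force and the opening at its end, in the units of the state.
- r.observe(): the state, without advancing time (a new reading comes with each control period).
- r.read_camera(name): name is "scene" or "top" or "wrist"; returns the picture (480x640x3 uint8, red, green, blue); there is no depth.
- r.camera_params(name): a dict with "fx", "fy", "cx", "cy" (pixels), "R" (3x3) and "t" (3): a world point X has camera coordinates R X + t. Camera axes: x right, y down, z forward; pixel columns grow to the right and rows downward; lengths in m; the calibration is good to about 2 mm. A picture is of the moment at which its call begins: read the wrist's pose just before it. camera_params takes no time and is no camera call; for the wrist camera it gives the pose at the moment of the call.
- r.job_done(): hands the job in, once; it reports no verdict.
The state is a dict: "time": time; "joints": joint angles; "joint_velocities": joint speeds; "effort": joint torques, N m; "position": TCP position; "ee_rot": TCP orientation; "wrist_force": force on the tool from outside, world axes, zero at the start; "ft_torque": the same for the moment, N m; "gripper_width": finger opening in m.
Only numpy, scipy, OpenCV 4.12 (cv2) and the standard library are available. Lean on these libraries where they do the work, as an engineer would, in place of code of your own. Each camera call takes 0.05 s, during which the arm holds its last target.

## Working session

There is one attempt and no reset: what is moved stays moved. The work goes in short steps, Python scripts to look and compute and a tool call to move; the robot and the scene stay as the last step left them, time stands still between calls to the robot, and variables do not carry over. Pictures are saved under pics/ and viewed, and the job is handed in when it is done.

Besides the shell and the picture viewer there is one more tool, called as name(argument=value, ...) on one line, values as JSON. drive_tool: Moves the arm, as the interface text tells. Its arguments: {"type":"object","properties":{"series":{"type":"array"},"grip_force":{"type":"number"}},"required":["series"]}

```bash
ls; mkdir -p pics; python3 - <<'E'
from bench import r
import cv2
s=r.observe(); print(s['time'],s['position'],s['ee_rot'],s['gripper_width'])
for n in ('top','scene'):
    im=r.read_camera(n); cv2.imwrite(f'pics/{n}0.png',im[:,:,::-1]); p=r.camera_params(n); print(n,p)
E
```

```text
pics
0.0 [0.14297082 0.58212399 0.23046331] [[-9.71141003e-01  2.38505820e-01 -3.53687554e-04]
 [ 2.38506079e-01  9.71139647e-01 -1.62355658e-03]
 [-4.37476877e-05 -1.66105900e-03 -9.99998619e-01]] 0.08543008608948345
top {'fx': 551.9316640852333, 'fy': 551.9316640852333, 'cx': 321.86735344162435, 'cy': 233.5496918431339, 'R': array([[ 0.02387346, -0.99941539, -0.02447328],
       [-0.99854978, -0.02265689, -0.04883654],
       [ 0.0482535 ,  0.02560369, -0.99850691]]), 't': array([0.00552005, 0.56669749, 1.21445722])}
scene {'fx': 523.4189853144305, 'fy': 523.4189853144305, 'cx': 323.0097401728001, 'cy': 237.27147983585024, 'R': array([[-0.0571298 ,  0.99818394, -0.01910498],
       [ 0.7078745 ,  0.02700506, -0.70582181],
       [-0.70402406, -0.05384739, -0.70813175]]), 't': array([ 0.02256338, -0.36619264,  1.57003115])}
```

View pics/top0.png

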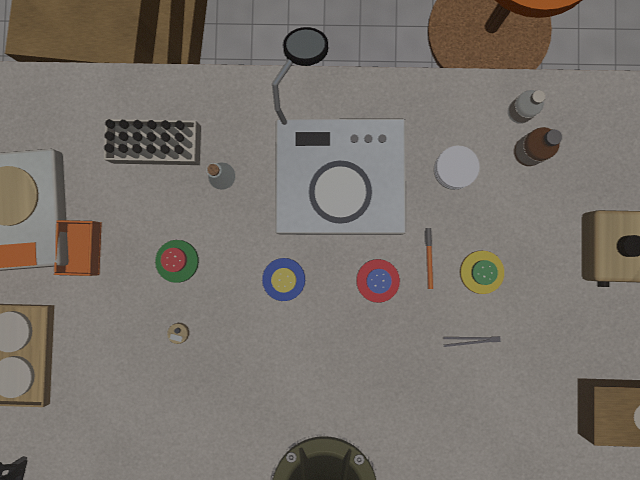

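View pics/scene0.png

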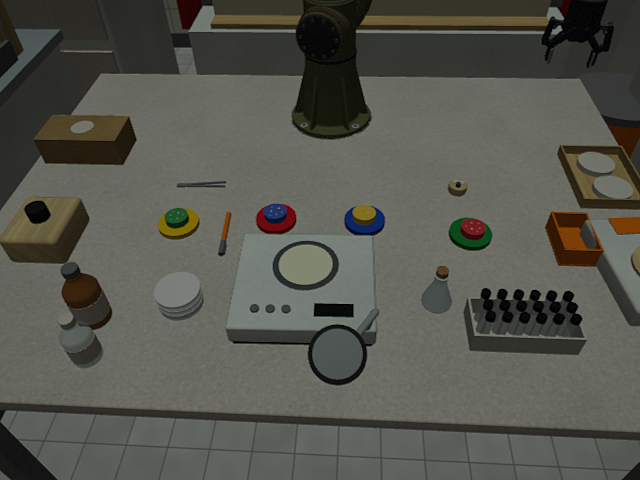

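The dishes sit in a four-cycle: red is on green, yellow on blue, blue on red and green on yellow. The window is the counter's round disc, at about (341,192) in the top view. Next I'll measure.

```bash
cat > h.py <<'E'
import numpy as np, cv2
from scipy.optimize import least_squares
HUE={'red':[(0,8),(172,180)],'yellow':[(20,35)],'green':[(45,90)],'blue':[(100,130)]}
def ray(p,uv,z):
    uv=np.atleast_2d(uv).astype(float)
    R=np.array(p['R']);t=np.array(p['t']);C=-R.T@t
    d=np.c_[(uv[:,0]-p['cx'])/p['fx'],(uv[:,1]-p['cy'])/p['fy'],np.ones(len(uv))]@R
    return C[:2]+d[:,:2]*((z-C[2])/d[:,2])[:,None]
def proj(p,X):
    c=np.array(p['R'])@np.array(X)+np.array(p['t']); return np.array([p['fx']*c[0]/c[2]+p['cx'],p['fy']*c[1]/c[2]+p['cy']])
def mask(im,col,smin=90,vmin=40):
    h=cv2.cvtColor(im,cv2.COLOR_RGB2HSV); m=np.zeros(im.shape[:2],np.uint8)
    for a,b in HUE[col]: m|=cv2.inRange(h,(a,smin,vmin),(b,255,255))
    return m
def comps(m,amin=100):
    cs,_=cv2.findContours(m,cv2.RETR_EXTERNAL,cv2.CHAIN_APPROX_NONE)
    return sorted([c[:,0,:] for c in cs if cv2.contourArea(c)>amin],key=lambda c:-cv2.contourArea(c.reshape(-1,1,2)))
def fit(P,cam,r=None):
    # circle fit, using only the half of the rim away from the camera's foot point
    c=np.array(cv2.minEnclosingCircle(P.astype(np.float32))[0]); 
    d=c-cam; d/=np.linalg.norm(d); Q=P[(P-c)@d>-0.2*np.std(P)] 
    f=(lambda x:np.hypot(*(Q-x[:2]).T)-(x[2] if r is None else r))
    x=least_squares(f,[*c,r or .03] if r is None else c,loss='soft_l1',f_scale=.001).x
    return x
def cpos(p): return -np.array(p['R']).T@np.array(p['t'])
E
python3 - <<'E'
from h import *
from bench import r
for n in ('top','scene'):
    im=cv2.imread(f'pics/{n}0.png')[:,:,::-1].copy(); p=r.camera_params(n); C=cpos(p); print(n,C.round(3))
    for col in HUE:
        for c in comps(mask(im,col),120):
            print(col,len(c),cv2.contourArea(c.reshape(-1,1,2)),c.mean(0).round(),'r14',fit(ray(p,c,.014),C[:2]).round(4),'r30',fit(ray(p,c,.030),C[:2]).round(4))
    g=cv2.cvtColor(im,cv2.COLOR_RGB2HSV)
    m=cv2.inRange(g,(10,12,130),(45,110,255))
    for c in comps(m,800): print('cream',c.mean(0).round(),fit(ray(p,c,.062),C[:2]).round(4), np.array(cv2.minEnclosingCircle(ray(p,c,.062).astype(np.float32))[0]).round(4))
    cv2.imwrite(f'pics/{n}z.png',cv2.resize(im[230:320,140:520] if n=='top' else im[190:270,140:520],None,fx=2,fy=2,interpolation=cv2.INTER_CUBIC)[:,:,::-1])
E
```

```text
top [ 0.507 -0.013  1.24 ]
red 120 1398.0 [378. 280.] r14 [ 0.4658 -0.1073  0.0465] r30 [ 0.4663 -0.106   0.0459]
red 69 452.5 [173. 259.] r14 [0.5009 0.3509 0.0264] r30 [0.5009 0.3461 0.0261]
yellow 122 1420.0 [482. 272.] r14 [ 0.4898 -0.3362  0.0466] r30 [ 0.4901 -0.332   0.046 ]
yellow 69 422.5 [283. 280.] r14 [0.4621 0.1018 0.0258] r30 [0.4627 0.1003 0.0254]
green 118 1335.0 [176. 261.] r14 [0.4982 0.3428 0.046 ] r30 [0.4983 0.3381 0.0454]
green 149 184.5 [485. 273.] r14 [ 0.4905 -0.3478  0.0194] r30 [ 0.4907 -0.3434  0.0192]
blue 119 1363.5 [283. 279.] r14 [0.4633 0.1015 0.0464] r30 [0.4639 0.1001 0.0457]
blue 66 414.0 [379. 281.] r14 [ 0.465  -0.1092  0.0254] r30 [ 0.4656 -0.1079  0.025 ]
cream [327. 241.] [0.4952 0.266  0.4294] [0.5001 0.041 ]
cream [ 13. 193.] [0.6233 0.5804 0.1417] [0.6319 0.7057]
cream [ 13. 379.] [0.2411 0.6731 0.0397] [0.2378 0.6736]
cream [ 11. 332.] [0.3389 0.6782 0.0384] [0.3378 0.6859]
scene [1.366 0.072 0.854]
red 135 474.5 [276. 219.] r14 [ 0.4688 -0.1079  0.0462] r30 [ 0.4859 -0.1045  0.0454]
red 66 377.0 [472. 229.] r14 [0.4843 0.3494 0.0269] r30 
[... 608 characters left out ...]
 [-0.0982 -0.0024  0.1477] r30 [-0.0762 -0.0012  0.149 ]
yellow 62 345.0 [364. 214.] r14 [0.4501 0.0996 0.0314] r30 [0.4675 0.0991 0.0308]
yellow 58 147.0 [457. 188.] r14 [0.3519 0.3293 0.0256] r30 [0.3658 0.3259 0.0208]
yellow 60 133.0 [637. 261.] r14 [0.5687 0.7163 0.0355] r30 [0.5816 0.7024 0.0322]
green 147 443.5 [470. 233.] r14 [0.4896 0.3464 0.0365] r30 [0.5061 0.3414 0.0356]
green 54 252.0 [176. 215.] r14 [ 0.4707 -0.3468  0.0261] r30 [ 0.4877 -0.3388  0.0256]
blue 132 432.0 [364. 221.] r14 [0.4548 0.1002 0.0389] r30 [0.4809 0.1005 0.0439]
blue 83 272.5 [274. 215.] r14 [ 0.4505 -0.1131  0.0285] r30 [ 0.468  -0.1096  0.028 ]
cream [305. 264.] [ 0.6553 -0.0203  0.0525] [ 0.655  -0.0203]
```

View pics/topz.png

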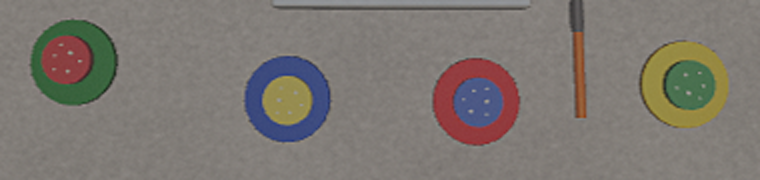

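drive_tool(series=[[0,0,1.72,3.5,-2.8,0,100],[0,0,1.72,3.5,-2.8,0,100],[0,0,1.72,3.5,-2.8,0,100],[0,0,1.72,3.5,-2.8,0,100],[0,0,1.72,3.5,-2.8,0,100],[0,0,1.72,3.5,-2.8,0,100],[0,0,1.72,3.5,-2.8,0,100],[0,0,1.72,3.5,-2.8,0,100]])

```text
time: 0.9
position: [0.4241, 0.3572, 0.231]
ee_rot: [[-1.0, -0.001, -0.0], [-0.001, 1.0, -0.0], [0.0, -0.0, -1.0]]
wrist_force: [0.5, 0.7, -0.7]
gripper_width: 0.0851
```

```bash
python3 - <<'E'
from bench import r
import cv2
s=r.observe(); print(s['time'],s['position'],s['ee_rot'].round(3),s['joints'],s['joint_velocities'].round(2))
p=r.camera_params('wrist');im=r.read_camera('wrist'); cv2.imwrite('pics/w1.png',im[:,:,::-1]); print(p)
s=r.observe(); print(s['position'],s['wrist_force'])
E
```

```text
0.9 [0.42408319 0.35717202 0.23102588] [[-1.    -0.001 -0.   ]
 [-0.001  1.    -0.   ]
 [ 0.    -0.    -1.   ]] [ 6.99913546e-01  2.28272770e-01 -1.60100593e-01  1.18289556e+00
  7.93973371e-05  6.99267421e-01] [-0.8   0.14  0.17  0.03  0.   -1.09]
{'fx': 368.91505443631314, 'fy': 368.91505443631314, 'cx': 322.22022697638243, 'cy': 237.2856676722165, 'R': array([[ 3.82689191e-06,  9.99999153e-01, -1.30137486e-03],
       [ 9.65663389e-01,  3.34397142e-04,  2.59796281e-01],
       [ 2.59796497e-01, -1.25768426e-03, -9.65662570e-01]]), 't': array([-0.35718307, -0.444495  ,  0.2681587 ])}
[0.42901583 0.35310043 0.23095847] [ 3.2684803  -2.60481606  1.01735294]
```

View pics/w1.png

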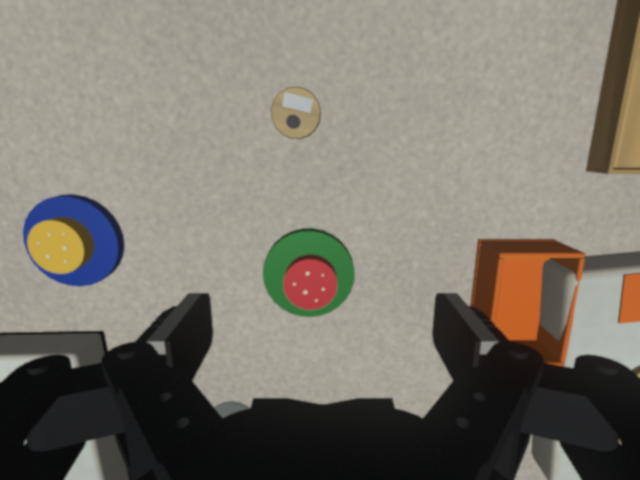

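The wrist view shows the green stand near (308,272) with the red dish on it at (310,283). The blue stand with the yellow dish is at (70,240). I'll measure from this pose and then move on to the yellow stand.

```bash
cat >> h.py <<'E'
def meas(im,p,zd=.032,zs=.014,amin=600,names=HUE):
    C=cpos(p)
    for col in names:
        for c in comps(mask(im,col),amin):
            if (c[:,1]<2).any() or (c[:,0]<2).any() or (c[:,0]>637).any(): continue
            print(col,c.mean(0).round(),'area',cv2.contourArea(c.reshape(-1,1,2)),'z%.3f'%zs,fit(ray(p,c,zs),C[:2]).round(4),'z%.3f'%zd,fit(ray(p,c,zd),C[:2]).round(4))
E
python3 - <<'E'
from h import *
im=cv2.imread('pics/w1.png')[:,:,::-1].copy()
p={'fx': 368.91505443631314, 'fy': 368.91505443631314, 'cx': 322.22022697638243, 'cy': 237.2856676722165, 'R': np.array([[ 3.82689191e-06,  9.99999153e-01, -1.30137486e-03],
       [ 9.65663389e-01,  3.34397142e-04,  2.59796281e-01],
       [ 2.59796497e-01, -1.25768426e-03, -9.65662570e-01]]), 't': np.array([-0.35718307, -0.444495  ,  0.2681587 ])}
print(cpos(p)); meas(im,p)
E
```

```text
[0.35956722 0.35766866 0.37396414]
red [310. 282.] area 2168.0 z0.014 [0.5071 0.3443 0.0277] z0.032 [0.4997 0.345  0.0263]
yellow [ 60. 245.] area 2650.5 z0.014 [0.465  0.0899 0.0306] z0.032 [0.4598 0.1033 0.029 ]
green [308. 273.] area 5925.5 z0.014 [0.4967 0.3426 0.046 ] z0.032 [0.4899 0.3434 0.0437]
blue [ 70. 241.] area 3686.5 z0.014 [0.4635 0.0974 0.0421] z0.032 [0.4584 0.1102 0.0398]
```

drive_tool(series=[[0,0,0,0.3,-4.9,0,100],[0,0,0,0.3,-4.9,0,100],[0,0,0,0.3,-4.9,0,100],[0,0,0,0.3,-4.9,0,100],[0,0,0,0.3,-4.9,0,100],[0,0,0,0,-4.9,0,100],[0,0,0,0,-4.9,0,100],[0,0,0,0,-4.9,0,100],[0,0,0,0,-4.9,0,100],[0,0,0,0,-4.9,0,100]])

```text
time: 1.95
position: [0.4375, -0.133, 0.2313]
ee_rot: [[-1.0, 0.001, 0.0], [0.001, 1.0, 0.0], [-0.0, 0.0, -1.0]]
wrist_force: [1.4, 0.4, -0.2]
gripper_width: 0.0857
```

drive_tool(series=[[0,0,0,0,-4.9,0,100],[0,0,0,0,-4.9,0,100],[0,0,0,0,-4.9,0,100],[0,0,0,0,-4.7,0,100],[0,0,0,0,0,0,100],[0,0,0,0,0,0,100]])

```text
time: 2.55
position: [0.4375, -0.3257, 0.2305]
ee_rot: [[-1.0, 0.003, -0.001], [0.003, 1.0, 0.001], [0.001, 0.001, -1.0]]
wrist_force: [-0.7, 0.3, -0.2]
gripper_width: 0.0852
```

```bash
cat >> h.py <<'E'
def look(r,name,cam='wrist',**k):
    s=r.observe(); p=r.camera_params(cam); im=r.read_camera(cam); cv2.imwrite(f'pics/{name}.png',im[:,:,::-1])
    print('t',s['time'],'pos',s['position'].round(4),'F',s['wrist_force'].round(1),'w',round(s['gripper_width'],4),'vmax',abs(s['joint_velocities']).max().round(3),'q',s['joints'].round(2))
    meas(im,p,**k); return im,p
E
python3 - <<'E'
from h import *
from bench import r
look(r,'w2')
E
```

```text
t 2.55 pos [ 0.4375 -0.3257  0.2305] F [-0.7  0.3 -0.2] w 0.0852 vmax 0.036 q [-0.64  0.21 -0.18  1.18  0.   -0.64]
red [537. 229.] area 7049.5 z0.014 [ 0.4635 -0.1106  0.0483] z0.032 [ 0.459  -0.1213  0.0459]
yellow [310. 253.] area 6482.5 z0.014 [ 0.488  -0.3375  0.0475] z0.032 [ 0.4823 -0.3369  0.0451]
green [309. 259.] area 2175.0 z0.014 [ 0.4932 -0.3391  0.0277] z0.032 [ 0.4872 -0.3384  0.0263]
blue [543. 233.] area 2456.0 z0.014 [ 0.4685 -0.1     0.0288] z0.032 [ 0.4637 -0.1113  0.0273]
```

View pics/w2.png

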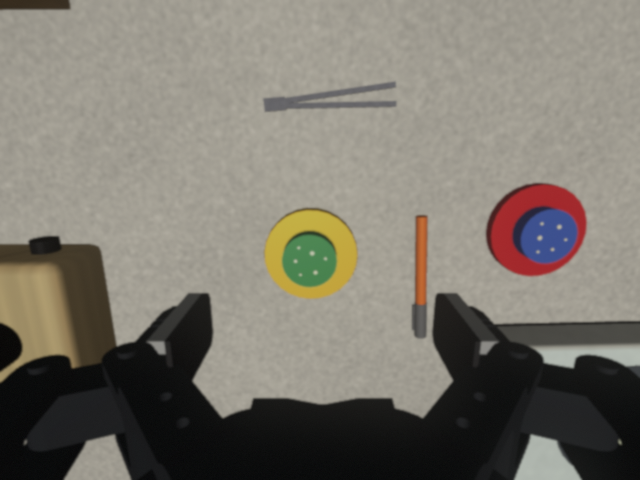

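The yellow stand is at (310,253) with the green dish at (309,259). They fix at about (0.488,-0.3375) and (0.4875,-0.3385). I'll come in above the dish.

drive_tool(series=[[0,0,0,2.5,-0.7,-3,100],[0,0,0,2.5,-0.6,-4,100],[0,0,0,0,0,-4,100],[0,0,0,0,0,-3,100],[0,0,0,0,0,0,100]])

```text
time: 3.1
position: [0.4853, -0.3342, 0.087]
ee_rot: [[-1.0, -0.002, -0.007], [-0.002, 1.0, 0.005], [0.007, 0.005, -1.0]]
wrist_force: [-1.2, -0.1, 0.6]
gripper_width: 0.0852
```

```bash
python3 - <<'E'
from h import *
from bench import r
look(r,'w3')
E
```

```text
t 3.1 pos [ 0.4853 -0.3342  0.087 ] F [-1.2 -0.1  0.6] w 0.0852 vmax 0.08 q [-0.6   0.39 -0.27  0.91  0.   -0.6 ]
yellow [316. 249.] area 18050.5 z0.014 [ 0.4884 -0.3375  0.0474] z0.032 [ 0.4829 -0.3372  0.0435]
green [314. 260.] area 6613.5 z0.014 [ 0.4937 -0.3386  0.029 ] z0.032 [ 0.4877 -0.3383  0.0266]
```

View pics/w3.png

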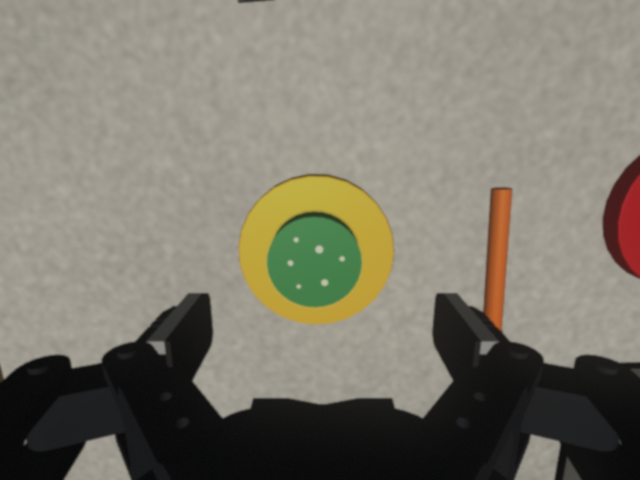

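drive_tool(series=[[0,0,0,0,0,-3,100],[0,0,0,0,0,-3,100],[0,0,0,0,0,-1.5,100],[0,0,0,0,0,0,100],[0,0,0,0,0,0,100]])

```text
time: 3.65
position: [0.4894, -0.3387, 0.0185]
ee_rot: [[-1.0, 0.0, 0.002], [0.0, 1.0, -0.001], [-0.002, -0.001, -1.0]]
wrist_force: [-0.4, -0.4, 0.1]
gripper_width: 0.0856
```

drive_tool(series=[[0,0,0,-0.15,0,-0.6,100],[0,0,0,0,0,0,80],[0,0,0,0,0,0,70],[0,0,0,0,0,0,60],[0,0,0,0,0,0,50],[0,0,0,0,0,0,40],[0,0,0,0,0,0,40],[0,0,0,0,0,0,40]], grip_force=30)

```text
time: 4.45
position: [0.487, -0.3386, 0.0112]
ee_rot: [[-1.0, 0.001, 0.001], [0.001, 1.0, -0.001], [-0.001, -0.001, -1.0]]
wrist_force: [-0.5, 1.4, 6.8]
gripper_width: 0.0552
```

```bash
python3 - <<'E'
from h import *
from bench import r
look(r,'w4')
E
```

```text
t 4.45 pos [ 0.487  -0.3386  0.0112] F [-0.5  1.4  6.8] w 0.0552 vmax 0.003 q [-0.61  0.47 -0.35  0.74 -0.   -0.61]
yellow [325. 251.] area 14208.5 z0.014 [ 0.4825 -0.3372  0.0421] z0.032 [ 0.4747 -0.3373  0.0366]
yellow [323. 379.] area 2992.0 z0.014 [ 0.5034 -0.338   0.0325] z0.032 [ 0.4928 -0.338   0.0284]
green [322. 317.] area 16015.5 z0.014 [ 0.4969 -0.3383  0.0315] z0.032 [ 0.4873 -0.3383  0.0274]
```

View pics/w4.png

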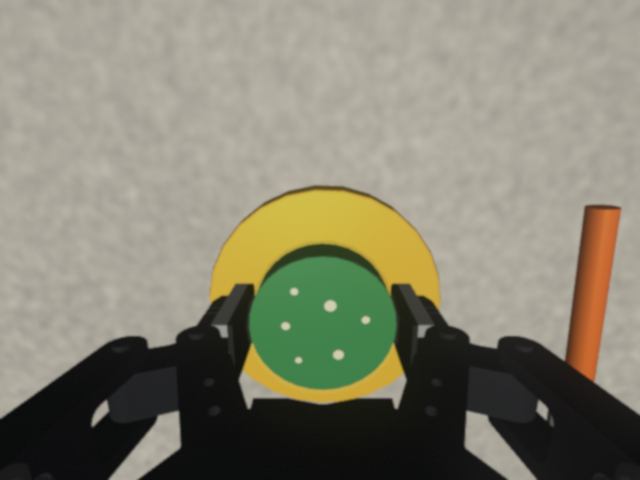

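drive_tool(series=[[0,0,0,0,0,0.5,40],[0,0,0,0,0,2,40],[0,0,0,0,0,3.5,40],[0,0,0,0.5,1,4,40],[0,0,0,1.5,2.8,3,40],[0,0,0,2,4,1,40],[0,0,0,2.1,4,0,40],[0,0,0,2.1,4,0,40],[0,0,0,2.1,4,0,40],[0,0,0,2.1,4,0,40]])

```text
time: 5.5
position: [0.6111, -0.0986, 0.1506]
ee_rot: [[-1.0, 0.001, 0.0], [0.001, 1.0, -0.0], [-0.0, -0.0, -1.0]]
wrist_force: [0.1, -1.5, 0.2]
gripper_width: 0.0549
```

drive_tool(series=[[0,0,0,2.1,3.8,0,40],[0,0,0,1.5,2.8,0,40],[0,0,0,0.8,1.4,0,40],[0,0,0,0,0,-2,40],[0,0,0,0,0,-2,40],[0,0,0,0,0,0,40],[0,0,0,0,0,0,40]])

```text
time: 6.2
position: [0.654, -0.0209, 0.1103]
ee_rot: [[-1.0, 0.001, -0.001], [0.001, 1.0, -0.0], [0.001, -0.0, -1.0]]
wrist_force: [0.3, -0.6, -0.1]
gripper_width: 0.0549
```

```bash
python3 - <<'E'
from h import *
from bench import r
im,p=look(r,'w5')
g=cv2.cvtColor(im,cv2.COLOR_RGB2HSV)
m=cv2.inRange(g,(15,12,130),(45,110,255)); C=cpos(p)
for c in comps(m,800): print('cream',c.mean(0).round(),fit(ray(p,c,.062),C[:2]).round(4))
E
```

```text
t 6.2 pos [ 0.654  -0.0209  0.1103] F [ 0.3 -0.6 -0.1] w 0.0549 vmax 0.024 q [-0.03  0.48 -0.08  1.01 -0.   -0.03]
green [322. 321.] area 15119.5 z0.014 [ 0.7188 -0.0208  0.0522] z0.032 [ 0.7091 -0.0208  0.0483]
cream [315. 151.] [ 0.7542 -0.0158  0.1845]
cream [324. 233.] [ 0.6474 -0.0194  0.0486]
```

View pics/w5.png

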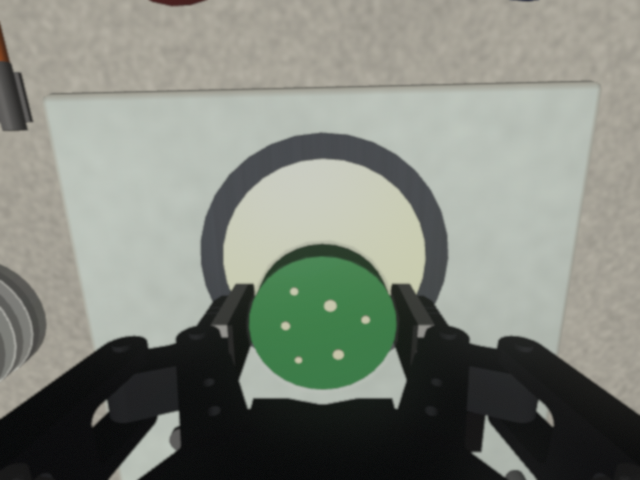

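drive_tool(series=[[0,0,0,0,0,-2.5,40],[0,0,0,0,0,-1.7,40],[0,0,0,0,0,-0.4,40],[0,0,0,0,0,-0.2,40],[0,0,0,0,0,-0.1,40],[0,0,0,0,0,0,40]])

```text
time: 6.85
position: [0.6555, -0.0204, 0.0625]
ee_rot: [[-1.0, 0.001, 0.002], [0.001, 1.0, -0.0], [-0.002, -0.0, -1.0]]
wrist_force: [-0.2, -0.0, -1.0]
gripper_width: 0.0552
```

drive_tool(series=[[0,0,0,0,0,-0.15,40],[0,0,0,0,0,-0.1,40],[0,0,0,0,0,0,40],[0,0,0,0,0,0,40]])

```text
time: 7.25
position: [0.6549, -0.0203, 0.0592]
ee_rot: [[-1.0, 0.001, 0.001], [0.001, 1.0, -0.0], [-0.001, -0.0, -1.0]]
wrist_force: [-0.3, 0.5, 1.9]
gripper_width: 0.0551
```

drive_tool(series=[[0,0,0,0,0,0,67],[0,0,0,0,0,0,72],[0,0,0,0,0,0,85],[0,0,0,0,0,0,100],[0,0,0,0,0,0,100],[0,0,0,0,0,1,100],[0,0,0,0,0,3,100],[0,0,0,0,0,3,100],[0,0,0,0,0,0,100]])

```text
time: 8.15
position: [0.6579, -0.0204, 0.1345]
ee_rot: [[-1.0, 0.001, 0.008], [0.001, 1.0, -0.0], [-0.008, -0.0, -1.0]]
wrist_force: [0.2, 0.3, 0.3]
gripper_width: 0.0856
```

```bash
python3 - <<'E'
from h import *
from bench import r
im,p=look(r,'w6',zd=.080)
g=cv2.cvtColor(im,cv2.COLOR_RGB2HSV)
m=cv2.inRange(g,(15,12,130),(45,110,255)); C=cpos(p)
for c in comps(m,800): print('cream',c.mean(0).round(),fit(ray(p,c,.062),C[:2]).round(4))
E
```

```text
t 8.15 pos [ 0.6579 -0.0204  0.1345] F [0.2 0.3 0.3] w 0.0856 vmax 0.057 q [-0.03  0.46 -0.05  1.05 -0.   -0.03]
green [322. 251.] area 6498.0 z0.014 [ 0.6776 -0.0202  0.0349] z0.080 [ 0.6561 -0.0201  0.0261]
cream [293. 145.] [ 0.7631 -0.017   0.19  ]
cream [323. 235.] [ 0.6545 -0.0198  0.0547]
cream [ 99. 463.] [ 0.8215 -0.1833  0.0198]
cream [548. 462.] [0.8202 0.1439 0.0191]
```

View pics/w6.png

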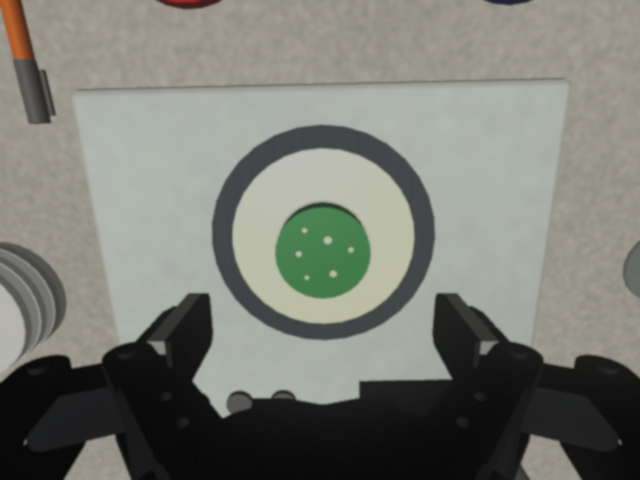

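The green dish stands flat in the middle of the window, at about (323,250). Next is the yellow dish, which is on the blue stand.

drive_tool(series=[[0,0,0,-3.2,2,0,100],[0,0,0,-3.2,2,0,100],[0,0,0,-3.2,2,0,100],[0,0,0,-3.2,2,0,100],[0,0,0,-3.2,2,0,100],[0,0,0,-3.2,2,0,100],[0,0,0,0,0,-2,100],[0,0,0,0,0,-2.5,100],[0,0,0,0,0,0,100],[0,0,0,0,0,0,100]])

```text
time: 9.2
position: [0.4619, 0.0995, 0.0836]
ee_rot: [[-1.0, 0.001, -0.002], [0.001, 1.0, -0.0], [0.002, -0.0, -1.0]]
wrist_force: [-0.4, -0.4, 0.8]
gripper_width: 0.0856
```

```bash
python3 - <<'E'
from h import *
from bench import r
look(r,'w7')
E
```

```text
t 9.2 pos [0.4619 0.0995 0.0836] F [-0.4 -0.4  0.8] w 0.0856 vmax 0.029 q [ 0.21  0.19 -0.56  0.82 -0.    0.21]
yellow [323. 255.] area 7023.0 z0.014 [0.4666 0.0999 0.0293] z0.032 [0.4607 0.0999 0.0268]
blue [325. 245.] area 18395.5 z0.014 [0.4618 0.1016 0.0468] z0.032 [0.4563 0.1014 0.0429]
```

View pics/w7.png

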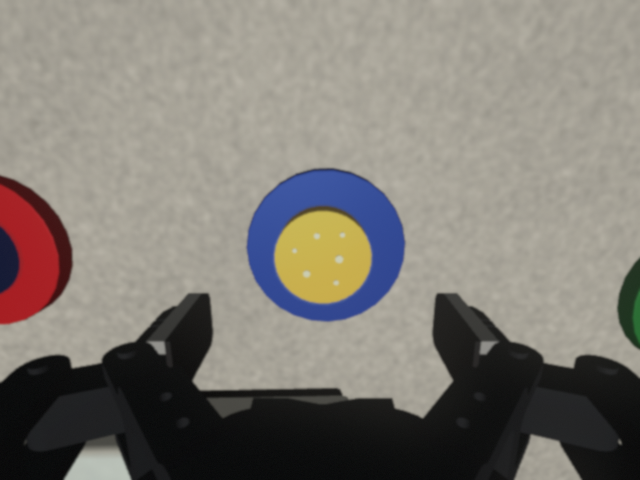

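drive_tool(series=[[0,0,0,-0.1,0,-3,100],[0,0,0,0,0,-3,100],[0,0,0,0,0,-0.8,100],[0,0,0,0,0,0,100],[0,0,0,0,0,0,100]])

```text
time: 9.75
position: [0.4627, 0.0998, 0.017]
ee_rot: [[-1.0, 0.001, 0.001], [0.001, 1.0, 0.0], [-0.001, 0.0, -1.0]]
wrist_force: [1.0, -0.4, 0.3]
gripper_width: 0.0855
```

drive_tool(series=[[0,0,0,-0.15,0,-0.25,100],[0,0,0,0,0,0,80],[0,0,0,0,0,0,70],[0,0,0,0,0,0,60],[0,0,0,0,0,0,50],[0,0,0,0,0,0,40],[0,0,0,0,0,0,40],[0,0,0,0,0,0,40]])

```text
time: 10.55
position: [0.4605, 0.0998, 0.014]
ee_rot: [[-1.0, 0.001, 0.001], [0.001, 1.0, 0.0], [-0.001, 0.0, -1.0]]
wrist_force: [-1.7, -0.6, 5.7]
gripper_width: 0.0548
```

```bash
python3 - <<'E'
from h import *
from bench import r
look(r,'w8')
E
```

```text
t 10.55 pos [0.4605 0.0998 0.014 ] F [-1.7 -0.6  5.7] w 0.0548 vmax 0.001 q [ 0.21  0.28 -0.64  0.64 -0.    0.21]
yellow [322. 313.] area 15749.0 z0.014 [0.4695 0.1001 0.0317] z0.032 [0.4602 0.1001 0.0277]
blue [327. 247.] area 13169.0 z0.014 [0.4916 0.1008 0.0553] z0.032 [0.479  0.1008 0.0483]
blue [323. 374.] area 2586.0 z0.014 [0.4755 0.1005 0.0328] z0.032 [0.4653 0.1005 0.0287]
```

drive_tool(series=[[0,0,0,0,0,0.5,40],[0,0,0,0,0,2,40],[0,0,0,0,-0.5,3.5,40],[0,0,0,0,-2,3.5,40],[0,0,0,0.3,-3.5,1.5,40],[0,0,0,0.3,-4.2,0,40],[0,0,0,0.4,-4.5,0,40],[0,0,0,0.4,-4.5,0,40],[0,0,0,0.4,-4.5,0,40],[0,0,0,0.4,-4.5,0,40]])

```text
time: 11.6
position: [0.482, -0.1842, 0.1238]
ee_rot: [[-1.0, 0.001, 0.001], [0.001, 1.0, -0.0], [-0.001, -0.0, -1.0]]
wrist_force: [0.0, 0.7, -0.7]
gripper_width: 0.0549
```

drive_tool(series=[[0,0,0,0.4,-4.5,0,40],[0,0,0,0.2,-4.2,0,40],[0,0,0,0,-3.5,0,40],[0,0,0,0,-2.3,0,40],[0,0,0,0,-1,-1.5,40],[0,0,0,0,0,-3,40],[0,0,0,0,0,-1.5,40],[0,0,0,0,0,0,40],[0,0,0,0,0,0,40]])

```text
time: 12.5
position: [0.4878, -0.3363, 0.0628]
ee_rot: [[-1.0, -0.0, -0.001], [-0.0, 1.0, 0.001], [0.001, 0.001, -1.0]]
wrist_force: [0.2, 0.1, -0.2]
gripper_width: 0.0546
```

```bash
python3 - <<'E'
from h import *
from bench import r
look(r,'w9',zd=.08)
E
```

```text
t 12.5 pos [ 0.4878 -0.3363  0.0628] F [ 0.2  0.1 -0.2] w 0.0546 vmax 0.027 q [-0.6   0.42 -0.3   0.85  0.   -0.6 ]
yellow [319. 277.] area 28305.0 z0.014 [ 0.4994 -0.3364  0.0545] z0.080 [ 0.4733 -0.3362  0.0357]
```

View pics/w9.png

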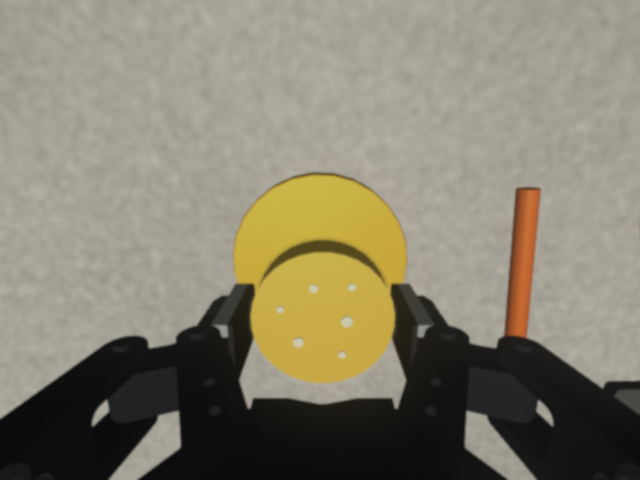

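drive_tool(series=[[0,0,0,0,0,-2,40],[0,0,0,0,0,-1.5,40],[0,0,0,0,0,-0.6,40],[0,0,0,0,0,-0.2,40],[0,0,0,0,0,0,40],[0,0,0,0,0,0,40]])

```text
time: 13.15
position: [0.4888, -0.3377, 0.0213]
ee_rot: [[-1.0, 0.0, 0.001], [0.0, 1.0, -0.001], [-0.001, -0.001, -1.0]]
wrist_force: [-1.0, 0.2, -0.9]
gripper_width: 0.0544
```

drive_tool(series=[[0,0,0,0,0,-0.35,40],[0,0,0,0,0,-0.2,40],[0,0,0,0,0,-0.1,40],[0,0,0,0,0,0,40],[0,0,0,0,0,0,40]])

```text
time: 13.65
position: [0.4881, -0.3373, 0.0141]
ee_rot: [[-1.0, 0.001, 0.0], [0.001, 1.0, -0.0], [-0.0, -0.0, -1.0]]
wrist_force: [-2.4, 0.8, 4.0]
gripper_width: 0.0544
```

Contact reads 4 N, so I'll release gently.

drive_tool(series=[[0,0,0,0,0,0,67],[0,0,0,0,0,0,72],[0,0,0,0,0,0,85],[0,0,0,0,0,0,100],[0,0,0,0,0,0,100],[0,0,0,0,0,1,100],[0,0,0,0,0,3,100],[0,0,0,0,0,4,100],[0,0,0,0,0,0,100],[0,0,0,0,0,0,100]])

```text
time: 14.65
position: [0.4892, -0.3381, 0.0957]
ee_rot: [[-1.0, 0.001, 0.003], [0.001, 1.0, -0.002], [-0.003, -0.002, -1.0]]
wrist_force: [0.3, -0.4, -0.7]
gripper_width: 0.0853
```

```bash
python3 - <<'E'
from h import *
from bench import r
look(r,'w10')
E
```

```text
t 14.65 pos [ 0.4892 -0.3381  0.0957] F [ 0.3 -0.4 -0.7] w 0.0853 vmax 0.041 q [-0.6   0.39 -0.27  0.92  0.   -0.6 ]
yellow [323. 238.] area 17005.5 z0.014 [ 0.4885 -0.3375  0.0474] z0.032 [ 0.4833 -0.3374  0.0436]
```

View pics/w10.png

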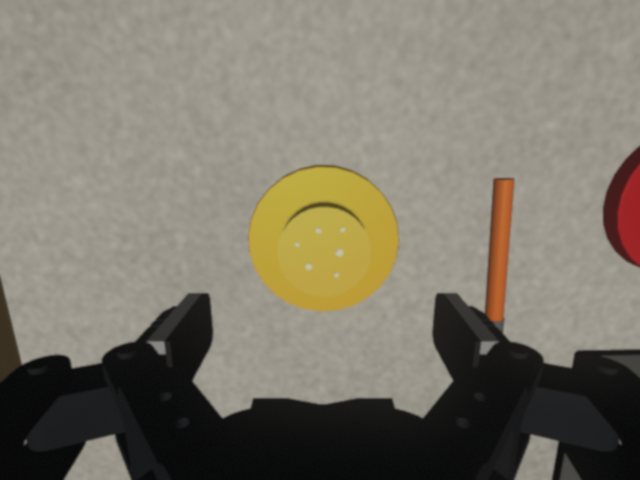

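drive_tool(series=[[0,0,0,-0.4,3.8,0,100],[0,0,0,-0.4,4,0,100],[0,0,0,-0.4,4,0,100],[0,0,0,-0.4,4,0,100],[0,0,0,-0.4,4,0,100],[0,0,0,-0.4,3.2,-1,100],[0,0,0,0,0,0,100],[0,0,0,0,0,0,100]])

```text
time: 15.5
position: [0.463, -0.1067, 0.0828]
ee_rot: [[-1.0, -0.001, -0.002], [-0.001, 1.0, 0.0], [0.002, 0.0, -1.0]]
wrist_force: [0.4, -1.0, 0.1]
gripper_width: 0.0853
```

```bash
python3 - <<'E'
from h import *
from bench import r
im=cv2.imread('pics/w10.png')
look(r,'w11')
E
```

```text
t 15.5 pos [ 0.463  -0.1067  0.0828] F [ 0.4 -1.   0.1] w 0.0853 vmax 0.03 q [-0.23  0.2  -0.56  0.81 -0.   -0.23]
red [319. 247.] area 18709.5 z0.014 [ 0.4639 -0.108   0.0473] z0.032 [ 0.4584 -0.1078  0.0433]
blue [318. 259.] area 6919.5 z0.014 [ 0.4697 -0.109   0.0291] z0.032 [ 0.4637 -0.1088  0.0266]
```

View pics/w11.png

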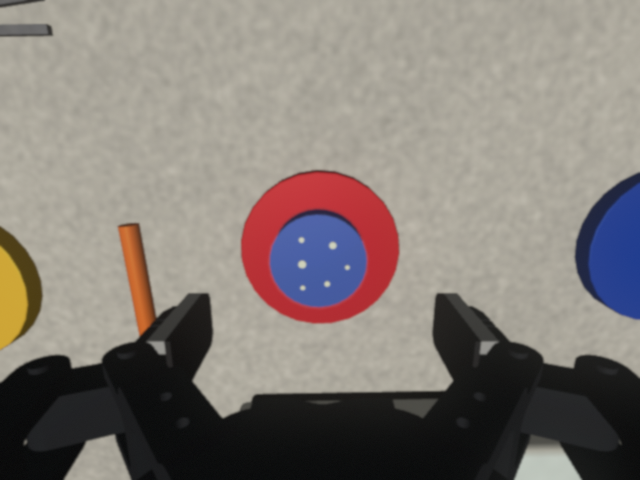

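drive_tool(series=[[0,0,0,0,-0.2,-3,100],[0,0,0,0,0,-3,100],[0,0,0,0,0,-0.8,100],[0,0,0,0,0,0,100],[0,0,0,0,0,0,100]])

```text
time: 16.05
position: [0.4647, -0.11, 0.0165]
ee_rot: [[-1.0, 0.002, 0.001], [0.002, 1.0, -0.0], [-0.001, -0.0, -1.0]]
wrist_force: [0.5, -0.5, -0.2]
gripper_width: 0.0857
```

drive_tool(series=[[0,0,0,-0.05,0.1,-0.2,100],[0,0,0,0,0,0,80],[0,0,0,0,0,0,70],[0,0,0,0,0,0,60],[0,0,0,0,0,0,50],[0,0,0,0,0,0,40],[0,0,0,0,0,0,40],[0,0,0,0,0,0,40]])

```text
time: 16.85
position: [0.4641, -0.1084, 0.0146]
ee_rot: [[-1.0, 0.0, 0.001], [0.0, 1.0, -0.0], [-0.001, -0.0, -1.0]]
wrist_force: [-0.3, -0.0, 5.9]
gripper_width: 0.0547
```

```bash
python3 - <<'E'
from h import *
from bench import r
look(r,'w12')
E
```

```text
t 16.85 pos [ 0.4641 -0.1084  0.0146] F [-0.3 -0.   5.9] w 0.0547 vmax 0.002 q [-0.23  0.29 -0.63  0.65 -0.   -0.23]
red [323. 245.] area 13987.0 z0.014 [ 0.4594 -0.1079  0.0432] z0.032 [ 0.4518 -0.1079  0.0376]
red [322. 372.] area 2575.5 z0.014 [ 0.4784 -0.1081  0.0325] z0.032 [ 0.4683 -0.1081  0.0285]
blue [322. 311.] area 15413.0 z0.014 [ 0.4724 -0.1081  0.0314] z0.032 [ 0.4633 -0.108   0.0274]
```

drive_tool(series=[[0,0,0,0,0,0.5,40],[0,0,0,0,0,2,40],[0,0,0,-0.1,0.5,3.5,40],[0,0,0,0,2,2.5,40],[0,0,0,0,3.5,0,40],[0,0,0,0,4,0,40],[0,0,0,0,4,0,40],[0,0,0,0,3.5,0,40],[0,0,0,0,2.5,-1,40],[0,0,0,0,1,-2,40]])

```text
time: 17.9
position: [0.4642, 0.1044, 0.0702]
ee_rot: [[-1.0, -0.002, 0.004], [-0.002, 1.0, 0.002], [-0.004, 0.002, -1.0]]
wrist_force: [0.7, -0.4, -1.2]
gripper_width: 0.0548
```

drive_tool(series=[[0,0,0,0,0,-2,40],[0,0,0,0,0,-1.5,40],[0,0,0,0,0,0,40],[0,0,0,0,0,0,40]])

```text
time: 18.3
position: [0.4625, 0.1017, 0.0341]
ee_rot: [[-1.0, 0.001, -0.0], [0.001, 1.0, -0.0], [0.0, -0.0, -1.0]]
wrist_force: [0.0, -0.1, -0.2]
gripper_width: 0.055
```

```bash
python3 - <<'E'
from h import *
from bench import r
look(r,'w13',zd=.05)
E
```

```text
t 18.3 pos [0.4625 0.1017 0.0341] F [ 0.  -0.1 -0.2] w 0.055 vmax 0.017 q [ 0.22  0.26 -0.62  0.7  -0.    0.22]
blue [321. 276.] area 29118.0 z0.014 [0.4646 0.1017 0.047 ] z0.050 [0.449  0.1018 0.0367]
```

View pics/w13.png

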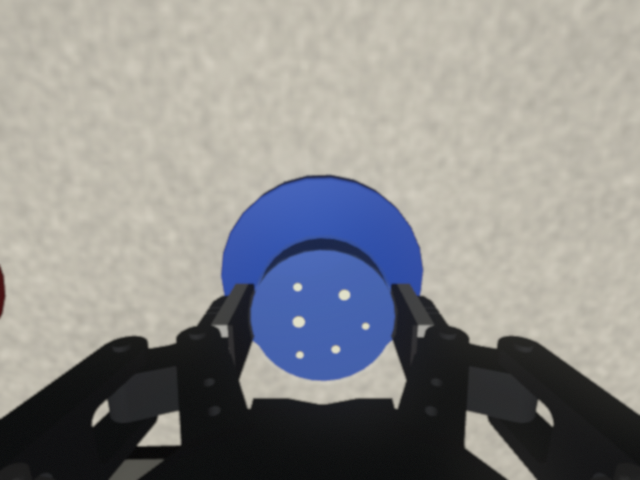

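The dish is aligned over the blue stand. It has 2 cm left to go down.

drive_tool(series=[[0,0,0,0,0,-0.8,40],[0,0,0,0,0,-0.6,40],[0,0,0,0,0,-0.25,40],[0,0,0,0,0,-0.15,40],[0,0,0,0,0,0,40],[0,0,0,0,0,0,40]])

```text
time: 18.95
position: [0.4626, 0.1017, 0.0159]
ee_rot: [[-1.0, 0.001, 0.0], [0.001, 1.0, 0.0], [-0.0, 0.0, -1.0]]
wrist_force: [-0.0, -0.4, -0.8]
gripper_width: 0.055
```

drive_tool(series=[[0,0,0,0,0,-0.1,40],[0,0,0,0,0,-0.1,40],[0,0,0,0,0,0,40],[0,0,0,0,0,0,40]])

```text
time: 19.35
position: [0.4629, 0.1018, 0.0146]
ee_rot: [[-1.0, 0.001, 0.001], [0.001, 1.0, 0.0], [-0.001, 0.0, -1.0]]
wrist_force: [-2.7, -0.2, 9.3]
gripper_width: 0.0546
```

drive_tool(series=[[0,0,0,0,0,0,67],[0,0,0,0,0,0,72],[0,0,0,0,0,0,85],[0,0,0,0,0,0,100],[0,0,0,0,0,0,100],[0,0,0,0,0,1,100],[0,0,0,0,0,3,100],[0,0,0,0,0,4,100],[0,0,0,0,0,0,100],[0,0,0,0,0,0,100]])

```text
time: 20.35
position: [0.4638, 0.1019, 0.0953]
ee_rot: [[-1.0, 0.001, 0.003], [0.001, 1.0, 0.001], [-0.003, 0.001, -1.0]]
wrist_force: [-0.4, 0.5, 0.2]
gripper_width: 0.0851
```

```bash
python3 - <<'E'
from h import *
from bench import r
look(r,'w14')
E
```

```text
t 20.35 pos [0.4638 0.1019 0.0953] F [-0.4  0.5  0.2] w 0.0851 vmax 0.039 q [ 0.22  0.18 -0.55  0.84 -0.    0.22]
blue [321. 236.] area 16820.0 z0.014 [0.4618 0.1016 0.0468] z0.032 [0.4567 0.1016 0.0431]
```

View pics/w14.png

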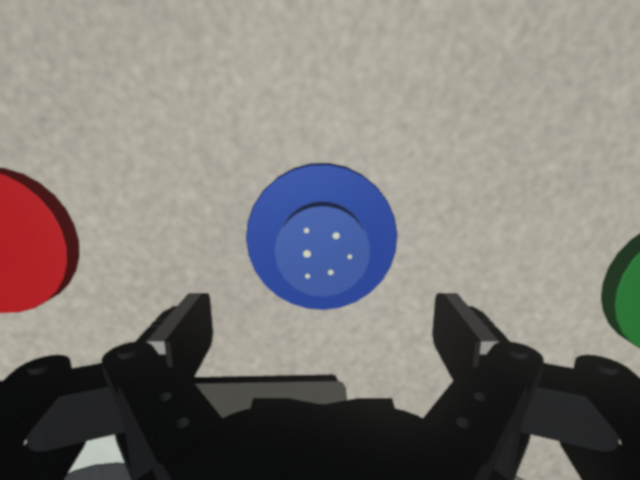

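The blue dish is centred on the blue stand, at about (322,250). Next is the red dish on the green stand.

drive_tool(series=[[0,0,0,0.6,3.9,0,100],[0,0,0,0.6,4.1,0,100],[0,0,0,0.6,4.1,0,100],[0,0,0,0.6,4.1,0,100],[0,0,0,0.6,4.1,0,100],[0,0,0,0.6,3.9,-1,100],[0,0,0,0,0,0,100],[0,0,0,0,0,0,100]])

```text
time: 21.2
position: [0.4971, 0.3434, 0.0817]
ee_rot: [[-1.0, -0.001, -0.003], [-0.001, 1.0, -0.003], [0.003, -0.003, -1.0]]
wrist_force: [-0.0, -0.5, -0.6]
gripper_width: 0.0853
```

```bash
python3 - <<'E'
from h import *
from bench import r
look(r,'w15')
E
```

```text
t 21.2 pos [0.4971 0.3434 0.0817] F [-0.  -0.5 -0.6] w 0.0853 vmax 0.029 q [ 0.6   0.42 -0.25  0.91 -0.    0.6 ]
red [325. 262.] area 7114.0 z0.014 [0.5065 0.3452 0.0289] z0.032 [0.5002 0.3451 0.0264]
green [321. 246.] area 18550.0 z0.014 [0.4969 0.3428 0.0466] z0.032 [0.4914 0.343  0.0426]
```

View pics/w15.png

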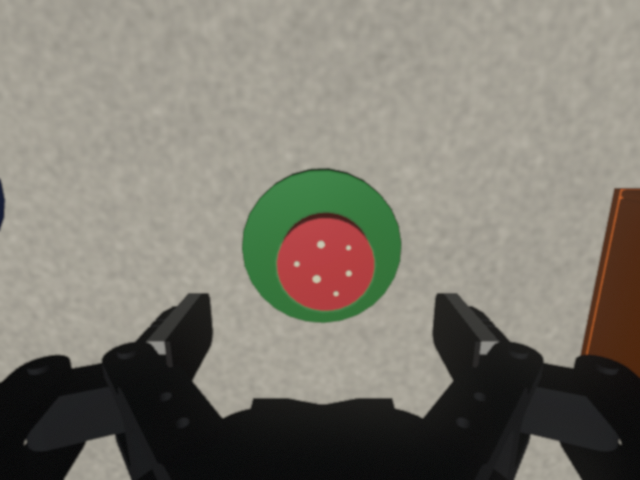

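drive_tool(series=[[0,0,0,0.1,0.1,-3,100],[0,0,0,0,0,-3,100],[0,0,0,0,0,-0.7,100],[0,0,0,0,0,0,100],[0,0,0,0,0,0,100]])

```text
time: 21.75
position: [0.5002, 0.3444, 0.0179]
ee_rot: [[-1.0, 0.002, 0.001], [0.002, 1.0, 0.0], [-0.001, 0.0, -1.0]]
wrist_force: [0.6, 0.3, 0.2]
gripper_width: 0.0855
```

drive_tool(series=[[0,0,0,0,0.05,-0.3,100],[0,0,0,0,0,0,80],[0,0,0,0,0,0,70],[0,0,0,0,0,0,60],[0,0,0,0,0,0,50],[0,0,0,0,0,0,40],[0,0,0,0,0,0,40],[0,0,0,0,0,0,40]])

```text
time: 22.55
position: [0.5, 0.3455, 0.0146]
ee_rot: [[-1.0, 0.001, 0.001], [0.001, 1.0, 0.001], [-0.001, 0.001, -1.0]]
wrist_force: [-0.5, -2.0, 5.1]
gripper_width: 0.0549
```

```bash
python3 - <<'E'
from h import *
from bench import r
look(r,'w16')
E
```

```text
t 22.55 pos [0.5    0.3455 0.0146] F [-0.5 -2.   5.1] w 0.0549 vmax 0.002 q [ 0.6   0.49 -0.31  0.77  0.    0.61]
red [322. 311.] area 15666.0 z0.014 [0.5094 0.3458 0.0308] z0.032 [0.5001 0.3458 0.027 ]
green [314. 242.] area 15289.0 z0.014 [0.5723 0.3455 0.0862] z0.032 [0.5487 0.3454 0.0699]
green [320. 370.] area 1487.5 z0.014 [0.5087 0.3448 0.0344] z0.032 [0.4993 0.345  0.0302]
```

drive_tool(series=[[0,0,0,0,0,0.5,40],[0,0,0,0,0,2,40],[0,0,0,0,-0.5,3.5,40],[0,0,0,0,-2,3.5,40],[0,0,0,-0.4,-4,1,40],[0,0,0,-0.4,-4.5,0,40],[0,0,0,-0.4,-4.5,0,40],[0,0,0,-0.4,-4.5,0,40],[0,0,0,-0.4,-4.5,0,40],[0,0,0,-0.4,-4.5,0,40]])

```text
time: 23.6
position: [0.4751, 0.0536, 0.119]
ee_rot: [[-1.0, 0.0, 0.0], [0.0, 1.0, -0.0], [-0.0, -0.0, -1.0]]
wrist_force: [0.5, -1.0, 0.2]
gripper_width: 0.0549
```

drive_tool(series=[[0,0,0,-0.4,-4.5,0,40],[0,0,0,-0.4,-4.5,0,40],[0,0,0,-0.4,-3.8,0,40],[0,0,0,0,-2.4,-1.5,40],[0,0,0,0,-1.1,-3,40],[0,0,0,0,0,-2.5,40],[0,0,0,0,0,-1.2,40],[0,0,0,0,0,0,40],[0,0,0,0,0,0,40]])

```text
time: 24.5
position: [0.464, -0.1075, 0.0374]
ee_rot: [[-1.0, -0.0, 0.0], [-0.0, 1.0, -0.0], [-0.0, -0.0, -1.0]]
wrist_force: [-0.3, -0.6, -0.5]
gripper_width: 0.0551
```

```bash
python3 - <<'E'
from h import *
from bench import r
look(r,'w17',zd=.05)
E
```

```text
t 24.5 pos [ 0.464  -0.1075  0.0374] F [-0.3 -0.6 -0.5] w 0.0551 vmax 0.016 q [-0.23  0.26 -0.61  0.7   0.   -0.23]
red [332. 284.] area 29323.5 z0.014 [ 0.4644 -0.108   0.0474] z0.050 [ 0.4504 -0.1078  0.0371]
```

View pics/w17.png

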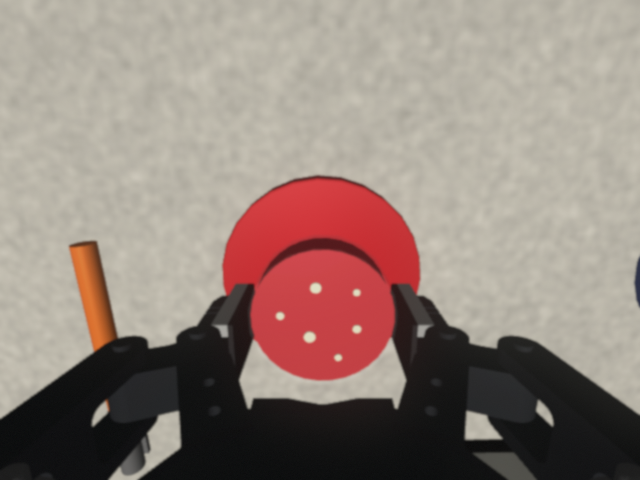

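The dish is aligned over the red stand, with about 23 mm left to go down.

drive_tool(series=[[0,0,0,0,0,-0.9,40],[0,0,0,0,0,-0.7,40],[0,0,0,0,0,-0.3,40],[0,0,0,0,0,-0.15,40],[0,0,0,0,0,-0.1,40],[0,0,0,0,0,0,40],[0,0,0,0,0,0,40]])

```text
time: 25.25
position: [0.4637, -0.1079, 0.0154]
ee_rot: [[-1.0, 0.001, 0.0], [0.001, 1.0, -0.0], [-0.0, -0.0, -1.0]]
wrist_force: [-0.6, -0.2, 0.1]
gripper_width: 0.0549
```

drive_tool(series=[[0,0,0,0,0,-0.1,40],[0,0,0,0,0,0,40],[0,0,0,0,0,0,40]])

```text
time: 25.55
position: [0.4639, -0.1079, 0.0146]
ee_rot: [[-1.0, 0.001, 0.001], [0.001, 1.0, -0.0], [-0.001, -0.0, -1.0]]
wrist_force: [-0.6, -0.5, 3.4]
gripper_width: 0.0548
```

drive_tool(series=[[0,0,0,0,0,0,67],[0,0,0,0,0,0,72],[0,0,0,0,0,0,85],[0,0,0,0,0,0,100],[0,0,0,0,0,0,100],[0,0,0,0,0,1,100],[0,0,0,0,0,3,100],[0,0,0,0,0,4,100],[0,0,0,0,0,0,100],[0,0,0,0,0,0,100]])

```text
time: 26.55
position: [0.4647, -0.1081, 0.0958]
ee_rot: [[-1.0, 0.001, 0.003], [0.001, 1.0, -0.001], [-0.003, -0.001, -1.0]]
wrist_force: [0.2, -1.0, -0.8]
gripper_width: 0.0851
```

```bash
python3 - <<'E'
from h import *
from bench import r
look(r,'w18')
E
```

```text
t 26.55 pos [ 0.4647 -0.1081  0.0958] F [ 0.2 -1.  -0.8] w 0.0851 vmax 0.04 q [-0.23  0.19 -0.54  0.84 -0.   -0.23]
red [322. 238.] area 16911.0 z0.014 [ 0.464  -0.108   0.0473] z0.032 [ 0.4588 -0.1079  0.0435]
```

View pics/w18.png

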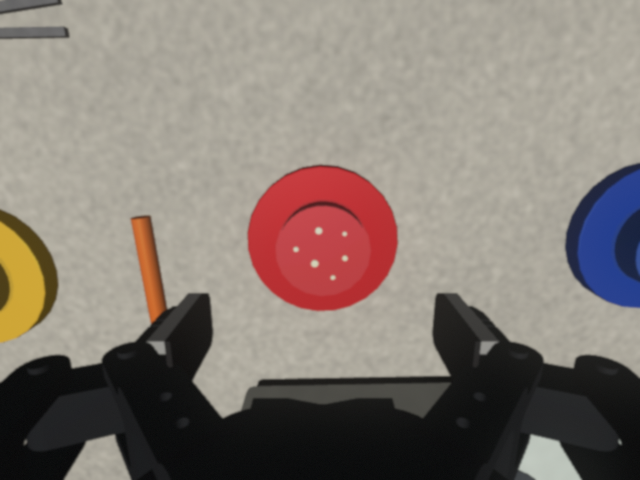

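The red dish is centred on the red stand. Now I'll fetch the green dish from the window.

drive_tool(series=[[0,0,0,0,0,4,100],[0,0,0,3.8,1.8,1,100],[0,0,0,3.8,1.8,0,100],[0,0,0,3.8,1.8,0,100],[0,0,0,3.8,1.8,0,100],[0,0,0,3.8,1.6,-1,100],[0,0,0,0,0,0,100],[0,0,0,0,0,0,100]])

```text
time: 27.4
position: [0.6523, -0.0194, 0.1315]
ee_rot: [[-1.0, -0.0, -0.005], [-0.0, 1.0, -0.0], [0.005, -0.0, -1.0]]
wrist_force: [-1.4, -0.1, 0.2]
gripper_width: 0.0856
```

```bash
python3 - <<'E'
from h import *
from bench import r
look(r,'w19',zd=.080)
E
```

```text
t 27.4 pos [ 0.6523 -0.0194  0.1315] F [-1.4 -0.1  0.2] w 0.0856 vmax 0.045 q [-0.03  0.47 -0.05  1.05 -0.   -0.03]
green [321. 264.] area 6564.0 z0.014 [ 0.679  -0.0205  0.035 ] z0.080 [ 0.6561 -0.0201  0.0262]
```

drive_tool(series=[[0,0,0,0.1,0,-3,100],[0,0,0,0,0,-2.7,100],[0,0,0,0,0,-0.8,100],[0,0,0,0,0,0,100],[0,0,0,0,0,0,100]])

```text
time: 27.95
position: [0.6548, -0.0202, 0.0706]
ee_rot: [[-1.0, 0.001, 0.001], [0.001, 1.0, -0.0], [-0.001, -0.0, -1.0]]
wrist_force: [0.7, -0.5, 0.5]
gripper_width: 0.0852
```

drive_tool(series=[[0,0,0,0.05,0,-0.7,100],[0,0,0,0,0,0,80],[0,0,0,0,0,0,70],[0,0,0,0,0,0,60],[0,0,0,0,0,0,50],[0,0,0,0,0,0,40],[0,0,0,0,0,0,40],[0,0,0,0,0,0,40]])

```text
time: 28.75
position: [0.6556, -0.0198, 0.063]
ee_rot: [[-1.0, 0.001, 0.001], [0.001, 1.0, -0.0], [-0.001, -0.0, -1.0]]
wrist_force: [-0.4, -0.1, 6.1]
gripper_width: 0.0549
```

```bash
python3 - <<'E'
from h import *
from bench import r
im,p=look(r,'w20',zd=.080)
E
```

```text
t 28.75 pos [ 0.6556 -0.0198  0.063 ] F [-0.4 -0.1  6.1] w 0.0549 vmax 0.001 q [-0.03  0.52 -0.13  0.91  0.   -0.03]
green [322. 315.] area 14324.0 z0.014 [ 0.6912 -0.0196  0.0405] z0.080 [ 0.6567 -0.0195  0.0266]
```

View pics/w20.png

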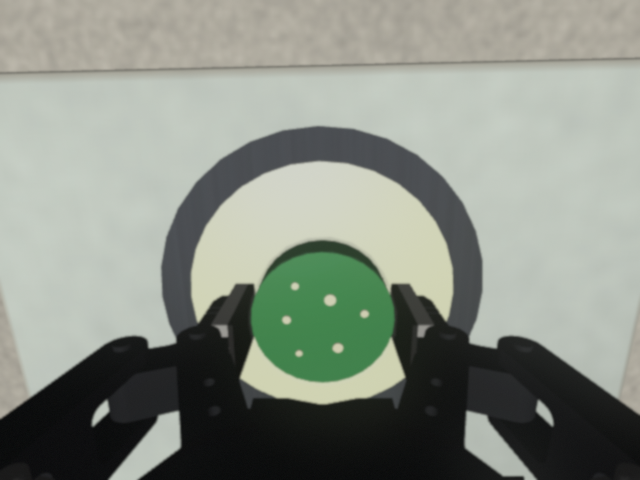

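drive_tool(series=[[0,0,0,0,0,0.5,40],[0,0,0,0,0,2,40],[0,0,0,-0.5,0.5,3.5,40],[0,0,0,-2,2,2,40],[0,0,0,-2.5,3.6,0,40],[0,0,0,-2.5,4,0,40],[0,0,0,-2.2,4.2,0,40],[0,0,0,-2,4.4,0,40],[0,0,0,-1.6,4.5,0,40],[0,0,0,-1.2,4.5,0,40]])

```text
time: 29.8
position: [0.5085, 0.2585, 0.1424]
ee_rot: [[-1.0, 0.001, -0.001], [0.001, 1.0, -0.0], [0.001, -0.0, -1.0]]
wrist_force: [1.2, -0.0, -0.9]
gripper_width: 0.055
```

drive_tool(series=[[0,0,0,-0.8,4,0,40],[0,0,0,-0.6,2.9,-1,40],[0,0,0,0,1.7,-2,40],[0,0,0,0,0,-3,40],[0,0,0,0,0,-2.5,40],[0,0,0,0,0,-1,40],[0,0,0,0,0,0,40],[0,0,0,0,0,0,40]])

```text
time: 30.6
position: [0.4966, 0.3433, 0.0481]
ee_rot: [[-1.0, 0.001, 0.001], [0.001, 1.0, 0.0], [-0.001, 0.0, -1.0]]
wrist_force: [0.1, 0.3, -0.1]
gripper_width: 0.055
```

```bash
python3 - <<'E'
from h import *
from bench import r
look(r,'w21',zd=.05)
E
```

```text
t 30.6 pos [0.4966 0.3433 0.0481] F [ 0.1  0.3 -0.1] w 0.055 vmax 0.017 q [ 0.6   0.45 -0.29  0.83 -0.    0.61]
green [320. 276.] area 27951.5 z0.014 [0.5191 0.3433 0.0415] z0.050 [0.5003 0.3434 0.0338]
```

View pics/w21.png

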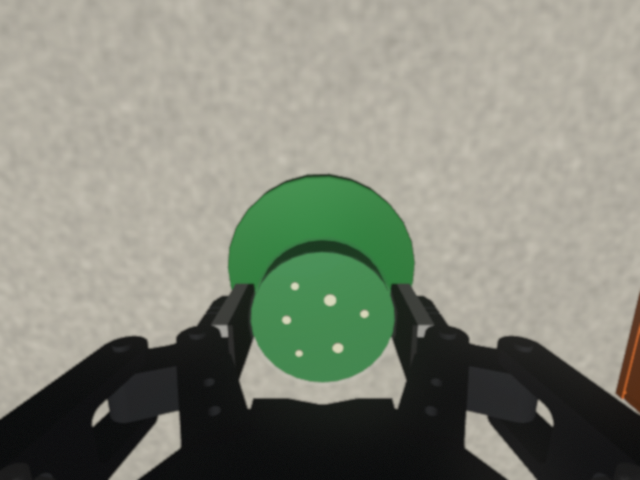

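drive_tool(series=[[0,0,0,0,0,-1.3,40],[0,0,0,0,0,-1,40],[0,0,0,0,0,-0.5,40],[0,0,0,0,0,-0.2,40],[0,0,0,0,0,-0.1,40],[0,0,0,0,0,0,40],[0,0,0,0,0,0,40]])

```text
time: 31.35
position: [0.4963, 0.3434, 0.0166]
ee_rot: [[-1.0, 0.001, 0.0], [0.001, 1.0, 0.0], [-0.0, 0.0, -1.0]]
wrist_force: [-0.3, 0.1, -0.4]
gripper_width: 0.055
```

drive_tool(series=[[0,0,0,0,-0.05,-0.1,40],[0,0,0,0,0,-0.1,40],[0,0,0,0,0,0,40],[0,0,0,0,0,0,40]])

```text
time: 31.75
position: [0.4963, 0.3428, 0.0149]
ee_rot: [[-1.0, 0.001, 0.001], [0.001, 1.0, 0.0], [-0.001, 0.0, -1.0]]
wrist_force: [-2.3, -1.5, 5.1]
gripper_width: 0.0548
```

drive_tool(series=[[0,0,0,0,0,0,67],[0,0,0,0,0,0,72],[0,0,0,0,0,0,85],[0,0,0,0,0,0,100],[0,0,0,0,0,0,100],[0,0,0,0,0,1,100],[0,0,0,0,0,3,100],[0,0,0,0,0,4,100],[0,0,0,0,0,0,100],[0,0,0,0,0,0,100]])

```text
time: 32.75
position: [0.4972, 0.3434, 0.0962]
ee_rot: [[-1.0, 0.001, 0.003], [0.001, 1.0, 0.002], [-0.003, 0.002, -1.0]]
wrist_force: [0.2, 0.5, -0.5]
gripper_width: 0.0854
```

```bash
python3 - <<'E'
from h import *
from bench import r
look(r,'w22')
im=r.read_camera('scene'); cv2.imwrite('pics/scene2.png',im[:,:,::-1])
E
```

```text
t 32.75 pos [0.4972 0.3434 0.0962] F [ 0.2  0.5 -0.5] w 0.0854 vmax 0.04 q [ 0.6   0.4  -0.24  0.92 -0.    0.61]
green [321. 238.] area 16442.5 z0.014 [0.4968 0.3428 0.0466] z0.032 [0.4917 0.3429 0.0429]
```

View pics/w22.png

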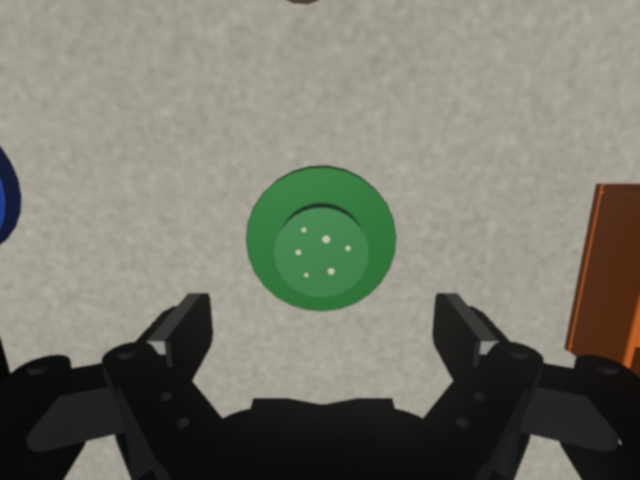

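View pics/scene2.png

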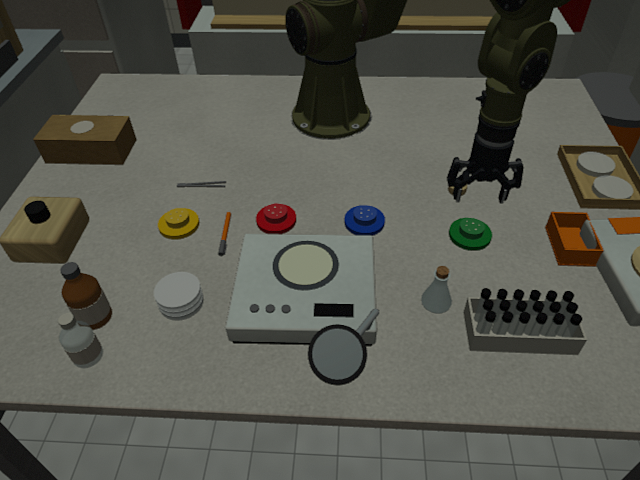

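All four dishes appear to be in place and the window is clear. I'll check the centring with numbers, by segmenting the washed-out lid inside each stand.

```bash
python3 - <<'E'
from h import *
from bench import r
s=r.observe(); p0=r.camera_params('wrist'); off=cpos(p0)-s['position']; print(off,s['time'])
for f,col,pos in (('w10','yellow',(.4892,-.3381,.0957)),('w14','blue',(.4638,.1019,.0953)),('w18','red',(.4647,-.1081,.0958)),('w22','green',(.4972,.3434,.0962))):
    im=cv2.imread(f'pics/{f}.png')[:,:,::-1].copy(); p=dict(p0); p['t']=-np.array(p0['R'])@(np.array(pos)+off); C=cpos(p)
    c=comps(mask(im,col),5000)[0]; st=fit(ray(p,c,.014),C[:2],.0472)
    hs=cv2.cvtColor(im,cv2.COLOR_RGB2HSV)[:,:,1]; reg=np.zeros_like(hs); cv2.fillPoly(reg,[c.reshape(-1,1,2)],255); reg=cv2.erode(reg,np.ones((9,9)))
    th,_=cv2.threshold(hs[reg>0].reshape(-1,1),0,255,cv2.THRESH_OTSU)
    m=((hs<th)&(reg>0)).astype(np.uint8)*255; m=cv2.morphologyEx(m,cv2.MORPH_OPEN,np.ones((7,7)))
    for d in comps(m,2500)[:2]:
        P=ray(p,d,.032); print(f,col,'stand',st.round(4),'dish',fit(P,C[:2]).round(4),'enc',np.array(cv2.minEnclosingCircle(P.astype(np.float32))[0]).round(4),d.min(0),d.max(0))
E
```

```text
[-0.06447588  0.00060961  0.14298091] 32.85
w22 green stand [0.4958 0.3425] dish [0.4977 0.3427 0.0273] enc [0.4967 0.3428] [274 203] [367 295]
```

All four pictures show the same geometry. The side margins are 27 to 28 px and the lower margins 13 to 14 px, so each dish is centred to about 1 mm. I'll raise the arm clear, take a last top view and hand in.

drive_tool(series=[[0,0,0,0,0,4,100],[0,0,0,-1,1,4,100],[0,0,0,-3,3,3,100],[0,0,0,-3,3,0,100],[0,0,0,-3,3,0,100],[0,0,0,-3,3,0,100],[0,0,0,-3,3,0,100],[0,0,0,0,0,0,100],[0,0,0,0,0,0,100],[0,0,0,0,0,0,100]])

```text
time: 33.85
position: [0.3375, 0.5005, 0.2022]
ee_rot: [[-1.0, 0.001, -0.001], [0.001, 1.0, -0.002], [0.001, -0.002, -1.0]]
wrist_force: [-0.0, 0.5, 0.3]
gripper_width: 0.0853
```

```bash
python3 - <<'E'
from h import *
from bench import r
look(r,'top9','top',amin=200)
E
```

```text
t 33.85 pos [0.3375 0.5005 0.2022] F [-0.   0.5  0.3] w 0.0853 vmax 0.017 q [ 0.98  0.33 -0.09  1.15 -0.    0.98]
red [378. 280.] area 1398.0 z0.014 [ 0.4658 -0.1073  0.0465] z0.032 [ 0.4664 -0.1059  0.0458]
yellow [482. 272.] area 1421.0 z0.014 [ 0.4899 -0.3362  0.0466] z0.032 [ 0.4901 -0.3314  0.0459]
green [176. 261.] area 1340.0 z0.014 [0.4982 0.3428 0.046 ] z0.032 [0.4983 0.3375 0.0453]
blue [283. 279.] area 1365.5 z0.014 [0.4633 0.1016 0.0464] z0.032 [0.464  0.1    0.0457]
```

View pics/top9.png

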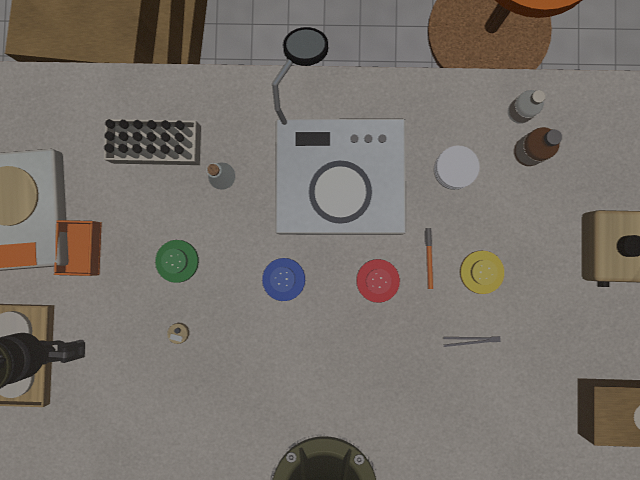

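The top view shows each dish on the stand of its own colour, at (176,261), (283,279), (378,280) and (482,272). The window is empty, and the flask and other bystanders are where they were.

```bash
python3 - <<'E'
from bench import r
print(r.job_done())
E
```

```text
the job is handed in; nothing more can be done
None
```

All four dishes now stand on the stands of their own colour, and I handed the job in at about 34 s of the 134 s allowed. I parked green on the window, then moved yellow, blue and red to their stands, and moved green from the window last. Each dish was lowered until light contact (2 to 9 N at the wrist) before I opened the fingers.

- **Last checks:** the wrist pictures taken after each placing show every dish flat and centred to about 1 mm. The final top view shows the window empty, and the flask and other bystanders where they were.
- **What failed or disagreed:** my automatic centring script only worked for the green dish (within about 2 mm in x, depending on the fit). I judged the other three from pixel margins, which matched the green one. The top and wrist cameras differed by about 1 to 2 mm on the stand positions; I placed by the wrist camera.

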